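# Bring up the breaker box for its bench test

### The arm

A 6-joint arm with a two-finger parallel gripper is mounted at the origin on a cart in front of the work surface, level with it; the furniture and walls round the work are solid. World frame = base frame: x ahead of the robot, y to its left, z up, the work surface at z = 0. Lengths are in m, angles in rad, forces in N, time in s.
With the tool pointing down it reaches from about 0.35 to 0.725 m from the base axis. Payload 6 kg.
Tool frame: the origin (TCP) lies on the centre line of the jaws, within the pads' length; the fingertips stand 17 mm ahead of it and the grasp point (between the pads) lies 2 mm behind it (robot.tips_ahead is the distance from the TCP to the fingertips, in m); z points along the fingers, y is the line along which they close (so a half turn about z gives the same grasp; the last joint's range is limited). The gripper opens to 85 mm and grips with 20 to 120 N. Pads are 22 mm wide; open, the fingers measure 114 mm over their backs; the gripper's body (76 mm by 85 mm) begins 54 mm behind the grasp point. The pads swing forward as they close: fully open they stand 13 mm farther back than shut.
Start: joints at [1.533, 0.04, 0.085, 0, -1.615, -0.334], TCP at [0.218, 0.559, 0.248] pointing down, gripper open.
Joint ranges: [-2.56, 2.56], [-1.29, 2.01], [-1.08, 1.49], [-3.29, 1.98], [-2.81, -0.18], [-2.99, 2.99]. Speed limits (rad/s): [2.57, 2.57, 3.01, 3.14, 3.14, 3.14].

### API

Orientations are given as [roll, pitch, yaw] about the fixed x, y, z axes, in that order (R = Rz(yaw) Ry(pitch) Rx(roll)).
In Python, from workcell import robot gives the robot as it stands.
- The arm moves only by the tool play_rows, never from a script. Its argument "increments" is text: rows parted by semicolons, each of 5 numbers parted by spaces: the shift along the tool's x, y, z each as a share of 150 mm, from -1 to 1, then the turn about the tool's z as a share of 90 degrees, from -1 to 1, then the closure, from -1 (fully open) to 1 (shut). In form: dx dy dz twist claw; .... A call has 1 to 5 rows; each row is the pose to reach, as a shift and turn from the pose commanded when the call began, along the tool's axes at that moment; what a row does not reach only later rows make up. A row lasts 1/10 s, in which the tool goes at most 50 mm and 8.59 degrees, less where a joint would pass 70% of its speed; a pose out of reach is approached as far as the arm can. A call with a number of a shift or a turn outside -1 to 1 is refused whole. A call with a gripper value outside its range is refused whole. The fingers move at their own pace and stop on an object; "newtons" is the grip in N (left out, the last holds). Time passes only in rows, so rows that repeat a pose let the fingers close. It gives the time, the measured TCP pose, the force, the opening and the grip force at its end, in the units of the state.
- robot.get_state(): the state, without advancing time (a new reading comes with each control period).
- robot.snapshot(name): name is "side" or "top" or "wrist"; returns the picture (400x640x3 uint8, blue, green, red); there is no depth.
- robot.camera_info(name): a dict with "K" (3x3 intrinsics, pixels), "pose" (4x4, takes a point from camera to world coordinates); the wrist camera has in their place "tool_from_camera" (4x4, takes a point from camera to tool coordinates, whose origin is the TCP and whose axes are the flange's). Camera axes: x right, y down, z forward; pixel columns grow to the right and rows downward; lengths in m; the calibration is good to about 2 mm. A picture is of the moment at which its call begins: read the wrist's pose just before it. camera_info takes no time and is no camera call.
- robot.finish_job(): hands the job in; it is judged then, once.
Trained networks look in the newest picture that a camera, given by its name, has taken for a name from the list of things; names that differ only in an ending like _2 or _b are one class to them, and where a whole thing is asked for, a point or a joint stands for the part that bears it (a point fixed in the world has none). Each returns a list of dicts, best first, with "score" (0 to 1); they miss things now and then, are a little off and sometimes report something else, mostly with a low value. They report only what shows in the picture. A call takes as long as a camera call.
- robot.silhouettes(target, camera): "mask" (400x640 bool, what is visible of it) and "box" ([left, top, right, bottom] in pixels, round what is visible of it).
The state is a dict: "clock": time; "joint_pos": joint angles; "qd": joint speeds; "tau": joint torques, N m; "tcp_pos": TCP position; "tool_rot": TCP orientation; "ft_force": force on the tool from outside, world axes, zero at the start; "ft_torque": the same for the moment, N m; "grip_width": opening from 0.0 (shut) to 1.0 (fully open); "finger_force": force on a finger pad.
Only numpy, scipy, OpenCV 4.12 (cv2) and the standard library are available. Lean on these libraries where they do the work, as an engineer would, in place of code of your own. Each camera call takes 0.05 s, during which the arm holds its last target. There are 200 camera calls.

### The job

Bring the near breaker box up for its bench test, pushing with the fingertips only: all its switches are off, and on is toward the door hinge. Flip the wide red main switch on first, then the one narrow circuit breaker at the far end of the row from it, leaving the other three off, and last swing the grey door shut over the switches. Do not pinch, lift or shove the box, and leave the things beside it alone.

Things in the scene. Friction and masses are not known exactly. Their poses are not given: they have to be found in the camera images.
- board: white breaker box lying loose on its back, the near one (another stands far back), 191 x 230 x 76 mm (door shut), about 2.2 kg. Origin: centre of its underside; z up, +x to the edge where the door is hinged (away from the robot), y along the row of levers: wide red main at y +54 mm, narrow dark breakers 1 to 4 at y +27, +9, -9, -27. The flat cover round the levers lies 57 to 58 mm above the desk
- main_lever (a joint): the wide main switch of the box: lever 18 mm wide (box y), 6 mm thick, 13 mm proud of the cover; pivot at box x 0, y +54, z 54 mm. 0 = off (leans 0.38 rad to box -x, away from the door hinge), 0.768 = on (leans 0.38 rad to +x). An over-centre spring holds it at either end: 4 N at the tip starts it, resistance fades to nothing at mid throw (0.384), past that it snaps over by itself
- breaker1_lever (a joint): the narrow circuit breaker 1 of the box: lever 8 mm wide (box y), 6 mm thick, 13 mm proud of the cover; pivot at box x 0, y +27, z 54 mm. 0 = off (leans 0.38 rad to box -x, away from the door hinge), 0.768 = on (leans 0.38 rad to +x). An over-centre spring holds it at either end: 4 N at the tip starts it, resistance fades to nothing at mid throw (0.384), past that it snaps over by itself
- breaker2_lever (a joint): the narrow circuit breaker 2 of the box: lever 8 mm wide (box y), 6 mm thick, 13 mm proud of the cover; pivot at box x 0, y +9, z 54 mm. 0 = off (leans 0.38 rad to box -x, away from the door hinge), 0.768 = on (leans 0.38 rad to +x). An over-centre spring holds it at either end: 4 N at the tip starts it, resistance fades to nothing at mid throw (0.384), past that it snaps over by itself
- breaker3_lever (a joint): the narrow circuit breaker 3 of the box: lever 8 mm wide (box y), 6 mm thick, 13 mm proud of the cover; pivot at box x 0, y -9, z 54 mm. 0 = off (leans 0.38 rad to box -x, away from the door hinge), 0.768 = on (leans 0.38 rad to +x). An over-centre spring holds it at either end: 4 N at the tip starts it, resistance fades to nothing at mid throw (0.384), past that it snaps over by itself
- breaker4_lever (a joint): the narrow circuit breaker 4 of the box: lever 8 mm wide (box y), 6 mm thick, 13 mm proud of the cover; pivot at box x 0, y -27, z 54 mm. 0 = off (leans 0.38 rad to box -x, away from the door hinge), 0.768 = on (leans 0.38 rad to +x). An over-centre spring holds it at either end: 4 N at the tip starts it, resistance fades to nothing at mid throw (0.384), past that it snaps over by itself
- main_tip (a point): centre of the tip of the main switch lever, 17 mm from its pivot, moves with it
- breaker1_tip (a point): centre of the tip of the circuit breaker 1 lever, 17 mm from its pivot, moves with it
- breaker2_tip (a point): centre of the tip of the circuit breaker 2 lever, 17 mm from its pivot, moves with it
- breaker3_tip (a point): centre of the tip of the circuit breaker 3 lever, 17 mm from its pivot, moves with it
- breaker4_tip (a point): centre of the tip of the circuit breaker 4 lever, 17 mm from its pivot, moves with it
- board_door (a joint): hinge of the smoked grey door over the levers: 0 = shut, 2.234 = fully open, leaning back past upright (about 38 degrees beyond). It swings lightly; pushed from behind past upright (1.57) down to about 1.0 it drops shut by its own weight, and may also be pressed down
- door_edge (a point): middle of the door's free edge (outer face), 76 mm from the hinge; the door is a shallow tray 160 mm along the box's y, 17 mm deep, its free edge standing up to 125 mm above the desk when fully open and 140 mm when upright
- door_hinge (a point): middle of the door's hinge axis, on the box at x +42, z 63 mm; the axis runs along the box's y
- tape_measure: black and orange tape measure, 62 x 83 x 38 mm, loose on the desk, a bystander; origin: centre of its underside, z up
- screwdriver_small: small screwdriver with an amber handle, 150 mm long along its y, 20 mm thick, loose on the desk, a bystander; origin: centre of its underside, z up
- connector_strip: white terminal strip, 16 x 62 x 13 mm, loose on the desk, a bystander; origin: centre of its underside, z up

How it is judged:
On the way, in this order (a step that is already met when the one before it is completed fails the run):
1. the main switch is on, all four circuit breakers still off (value of joint each of breaker1_lever, breaker2_lever, breaker3_lever, breaker4_lever below 0.12 rad and value of joint main_lever above 0.65 rad), for 0.2 s.
2. circuit breaker 4 is on as well, the other three off (value of joint each of breaker1_lever, breaker2_lever, breaker3_lever below 0.12 rad and value of joint each of main_lever, breaker4_lever above 0.65 rad), for 0.2 s.
3. the door is shut (value of joint board_door below 0.08 rad), for 0.2 s.
At the end, for the whole second after the job is handed in: The main switch and circuit breaker 4 are on (above 0.65 rad), breakers 1 to 3 off (below 0.12 rad), the door is shut (below 0.08 rad), and the box lies flat and still within 40 mm of where it started (all of step 2 and value of joint board_door below 0.08 rad and distance of board from where it was at the start of the episode below 0.04 m and height (world z) of board below 0.01 m and angle between board's own z axis and vertical below 0.05 rad and linear speed of board below 0.01 m/s); the robot touches nothing.
It fails at once if a circuit breaker was flipped on before the main switch (value of joint main_lever below 0.3 rad and value of joint breaker4_lever above 0.45 rad).
It fails at once if one of the other three circuit breakers was flipped on (value of joint any of breaker1_lever, breaker2_lever, breaker3_lever above 0.45 rad).
It fails at once if the box was lifted, tipped or shoved away (height (world z) of board above 0.015 m or angle between board's own z axis and vertical above 0.12 rad or distance of board from where it was at the start of the episode above 0.04 m).
It fails at once if the box, its door or its levers were pinched or forced (over 70 N) (contact force between the fingers and board above 70 N).
It fails at once if a tool or part beside the box was lifted or pushed away (over 30 mm) (distance of any of tape_measure, screwdriver_small, connector_strip from where it was at the start of the episode above 0.03 m).
It also fails if it takes over 48 s, if anything falls off the work surface, if the arm or the gripper's body presses on something with over 40 N, if the wrist force passes 120 N, or if a joint passes its speed limit or range.

## Working session

There is one attempt and no reset: what is moved stays moved. The work goes in short steps, Python scripts to look and compute and a tool call to move; the robot and the scene stay as the last step left them, time stands still between calls to the robot, and variables do not carry over. Pictures are saved under pics/ and viewed, at most 10 in all, crops included, and the job is handed in when it is done.

Besides the shell and the picture viewer there is one more tool, called after "Emit:" as name(argument=value, ...) on one line, values as JSON. play_rows: Moves the arm, as the interface text tells. Its arguments: {"type":"object","properties":{"increments":{"type":"string"},"newtons":{"type":"number"}},"required":["increments"]}

```bash
mkdir -p pics; ls; cat > h.py <<'E'
import numpy as np, cv2
from workcell import robot
def ray(cam,px):
    i=robot.camera_info(cam);K=np.array(i["K"]);T=np.array(i["pose"])
    d=T[:3,:3]@np.linalg.solve(K,[px[0],px[1],1.]);return T[:3,3],d
def at_z(cam,px,z):
    o,d=ray(cam,px);return o+d*(z-o[2])/d[2]
def proj(cam,P):
    i=robot.camera_info(cam);K=np.array(i["K"]);T=np.linalg.inv(np.array(i["pose"]))
    P=np.atleast_2d(P);c=(T[:3,:3]@P.T).T+T[:3,3];u=(K@c.T).T;return u[:,:2]/u[:,2:]
E
python3 - <<'E'
from h import *
for c in("top","side"):
    im=robot.snapshot(c);cv2.imwrite(f"pics/{c}0.png",im)
    i=robot.camera_info(c);print(c,np.round(i["K"],1).tolist(),np.round(i["pose"],3).tolist())
    for n in("board","main_lever","breaker4_lever","board_door","tape_measure","screwdriver_small","connector_strip"):
        for d in robot.silhouettes(n,c)[:3]:
            m=d["mask"];ys,xs=np.nonzero(m);print(n,round(d["score"],2),np.round(d["box"]),m.sum(),xs.mean().round(1),ys.mean().round(1),cv2.minAreaRect(np.c_[xs,ys].astype(np.float32)))
print(robot.get_state())
print(np.round(robot.camera_info("wrist")["tool_from_camera"],3))
E
```

```text
pics
top [[497.0, 0.0, 318.1], [0.0, 497.0, 199.0], [0.0, 0.0, 1.0]] [[-0.024, -0.986, 0.164, 0.419], [-1.0, 0.026, 0.008, -0.135], [-0.012, -0.164, -0.986, 0.955], [0.0, 0.0, 0.0, 1.0]]
board 0.53 [276. 170. 306. 184.] 257 291.1 177.4 ((291.6470947265625, 177.91177368164062), (31.772165298461914, 9.216354370117188), 14.03624439239502)
board_door 0.91 [334. 169. 435. 224.] 3291 380.0 196.2 ((379.9831237792969, 198.0730438232422), (95.9400634765625, 40.17490005493164), 12.994616508483887)
tape_measure 0.62 [253. 193. 294. 233.] 1110 273.6 213.7 ((275.3058776855469, 213.12350463867188), (39.481346130371094, 33.0818977355957), 12.52880859375)
tape_measure 0.58 [335. 168. 435. 223.] 3103 380.1 196.2 ((380.2220458984375, 198.39810180664062), (93.2203369140625, 38.8648796081543), 12.225123405456543)
screwdriver_small 0.94 [426. 247. 446. 319.] 476 435.5 292.4 ((437.80657958984375, 282.0721435546875), (11.108407974243164, 70.0860366821289), 13.240518569946289)
screwdriver_small 0.18 [277. 172. 306. 183.] 265 291.8 177.2 ((291.73077392578125, 177.34616088867188), (31.378582000732422, 8.62911
[... 1121 characters left out ...]
05,
       -1.61555640e+00, -3.33704676e-01]), 'qd': array([-0.00206483,  0.00019494, -0.00089826,  0.00123951,  0.00031934,
        0.00173472]), 'tau': array([ 2.67209643e-04, -3.67887461e+01,  3.47433436e+01,  6.93312317e+00,
       -8.05264226e-04, -8.84060825e-06]), 'tcp_pos': array([0.21792706, 0.55898764, 0.24829187]), 'tool_rot': array([ 3.14149334e+00, -1.30873913e-05, -3.71774276e-01]), 'ft_force': array([ 0.10677439,  0.06783705, -0.667619  ]), 'ft_torque': array([ 0.03086357,  0.00207278, -0.00228887]), 'finger_force': 0.0, 'grip_width': 0.9966591719184206}
[[-0.001 -0.957 -0.291  0.074]
 [ 1.    -0.001 -0.    -0.001]
 [-0.    -0.291  0.957 -0.124]
 [ 0.     0.     0.     1.   ]]
```

View pics/top0.png

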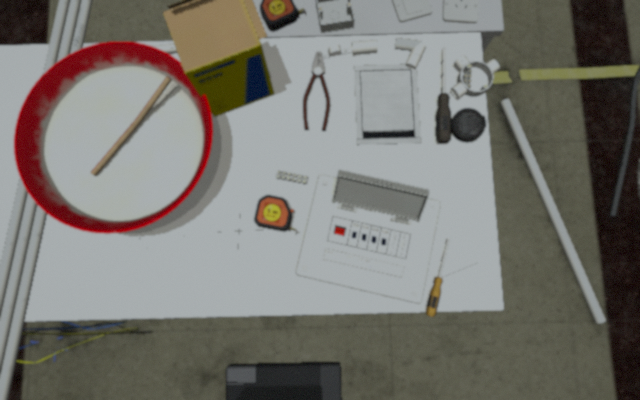

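View pics/side0.png

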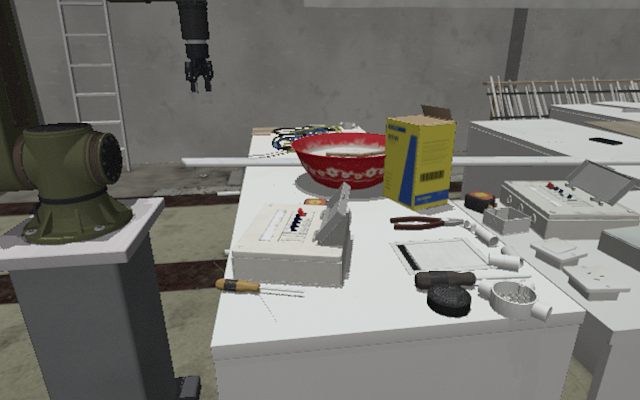

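The top view shows the box centred near (370,240), turned about 13°, with the red main at (340,231), the dark breakers at (354–385, 235–242) and the door above them at (380,196). The side view agrees: all levers lean toward the robot and the door stands open.

```bash
python3 - <<'E'
from h import *
im=cv2.imread("pics/top0.png")
c=im[160:310,285:455];cv2.imwrite("pics/topc.png",cv2.resize(c,None,fx=4.6,fy=3.9,interpolation=cv2.INTER_CUBIC))
b,g,r=[im[...,k].astype(int) for k in range(3)]
red=(r-g>60);red[:,:325]=0;red[:,350:]=0;red[:215]=0;red[250:]=0
ys,xs=np.nonzero(red);print("red",xs.mean(),ys.mean(),xs.min(),xs.max(),ys.min(),ys.max(),at_z("top",(xs.mean(),ys.mean()),.066))
dk=(im.max(2)<80).astype(np.uint8);dk[:,:346]=0;dk[:,395:]=0;dk[:226]=0;dk[255:]=0
n,l,s,ce=cv2.connectedComponentsWithStats(dk)
for k in range(1,n):print(s[k],ce[k],at_z("top",ce[k],.066))
E
```

```text
red 339.2105263157895 230.6315789473684 335 343 227 234 [ 0.50910176 -0.16449616  0.066     ]
[353 233   2   4   7] [353.57142857 234.71428571] [ 0.50111847 -0.1899696   0.066     ]
[363 235   2   4   8] [363.5 236.5] [ 0.49747093 -0.20760294  0.066     ]
[373 238   2   4   8] [373.5 239.5] [ 0.49165623 -0.22524243  0.066     ]
[382 240   3   4   9] [383.33333333 241.44444444] [ 0.48774523 -0.24262739  0.066     ]
```

View pics/topc.png

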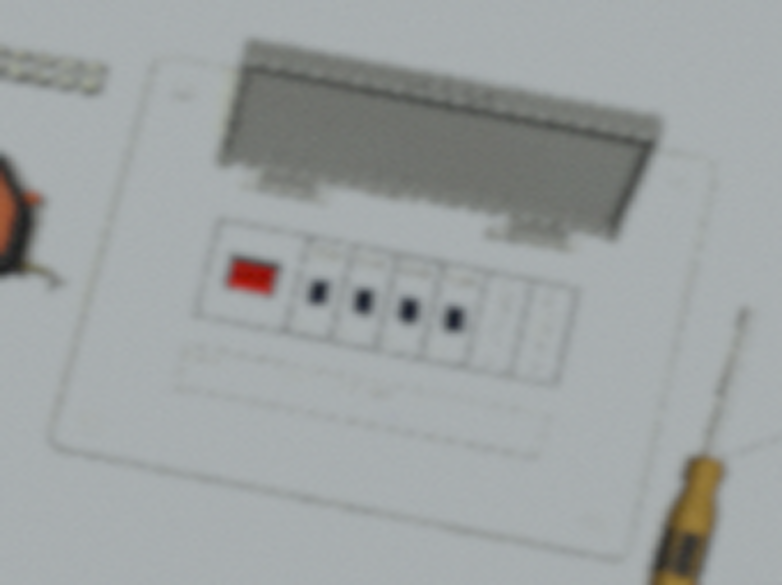

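Emit:
play_rows(increments="0.9 1 0 0 1;0.9 1 0 0 1;0.9 1 0 0 1;0.9 1 0 0 1;0.9 1 0 0 1", newtons=40)

```text
clock: 1.3
tcp_pos: [0.2908, 0.3668, 0.2501]
tool_rot: [-3.138, -0.0, -0.375]
ft_force: [-0.3, 0.3, 0.3]
grip_width: 0.147
finger_force: 0.0
```

Emit:
play_rows(increments="0.9 1 0 0 1;0.9 1 0 0 1;0.9 1 0 0 1;0.9 1 0 0 1;0.9 1 0 0 1")

```text
clock: 1.8
tcp_pos: [0.3619, 0.1776, 0.2494]
tool_rot: [-3.14, -0.001, -0.377]
ft_force: [-1.4, 0.3, 0.6]
grip_width: -0.003
finger_force: 0.0
```

Emit:
play_rows(increments="0.9 1 0 0 1;0.9 1 0 0 1;0.9 1 0 0 1;0.9 1 0 0 1;0.9 1 0 0 1")

```text
clock: 2.3
tcp_pos: [0.4326, -0.012, 0.2481]
tool_rot: [3.14, 0.0, -0.38]
ft_force: [0.4, 0.3, -0.6]
grip_width: -0.001
finger_force: 0.0
```

Emit:
play_rows(increments="0.9 1 0 0 1;0.9 1 0 0 1;0.9 1 0 0 1;0.9 1 0 0 1;0.9 1 0 0 1")

```text
clock: 2.8
tcp_pos: [0.5038, -0.1996, 0.2459]
tool_rot: [3.14, 0.004, -0.377]
ft_force: [0.0, 0.3, -0.8]
grip_width: -0.004
finger_force: 0.0
```

Emit:
play_rows(increments="0 0 0 0.1 1;0 0 0 0.2 1;0 0 0 0.3 1;0 0 0 0.4 1;0 0 0 0.46 1")

```text
clock: 3.3
tcp_pos: [0.5036, -0.1949, 0.2483]
tool_rot: [-3.141, 0.0, -1.099]
ft_force: [0.5, -0.6, -0.1]
grip_width: -0.006
finger_force: 0.0
```

Emit:
play_rows(increments="0 0 0 0.1 1;0 0 0 0.2 1;0 0 0 0.3 1;0 0 0 0.4 1;0 0 0 0.46 1")

```text
clock: 3.8
tcp_pos: [0.5036, -0.1948, 0.2483]
tool_rot: [3.142, 0.0, -1.822]
ft_force: [-0.3, -1.1, -0.0]
grip_width: -0.0
finger_force: 0.0
```

```bash
cat >> h.py <<'E'
from scipy.spatial.transform import Rotation as Ro
def wpose():
    s=robot.get_state();T=np.eye(4);T[:3,:3]=Ro.from_euler("xyz",s["tool_rot"]).as_matrix();T[:3,3]=s["tcp_pos"]
    return T@np.array(robot.camera_info("wrist")["tool_from_camera"])
def wz(T,px,z):
    K=np.array(robot.camera_info("wrist")["K"]);d=T[:3,:3]@np.linalg.solve(K,[px[0],px[1],1.]);return T[:3,3]+d*(z-T[2,3])/d[2]
def wproj(T,P):
    K=np.array(robot.camera_info("wrist")["K"]);c=(np.atleast_2d(P)-T[:3,3])@T[:3,:3];u=c@K.T;return u[:,:2]/u[:,2:]
E
python3 - <<'E'
from h import *
T=wpose();im=robot.snapshot("wrist");cv2.imwrite("pics/w0.png",im);np.save("T0.npy",T)
print(np.round(robot.camera_info("wrist")["K"],1).tolist(), robot.tips_ahead, robot.get_state()["joint_pos"])
E
```

```text
[[305.5, 0.0, 322.3], [0.0, 305.5, 197.7], [0.0, 0.0, 1.0]] 0.017 [ 3.10349349e-03 -1.19884533e-01 -7.05218781e-02 -1.72696569e-04
 -1.62007396e+00 -2.59099877e-01]
```

View pics/w0.png

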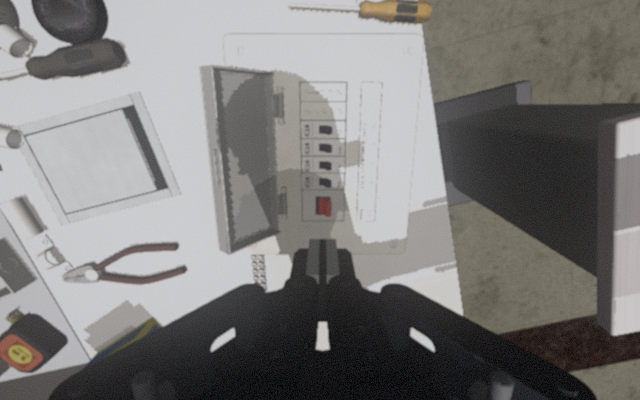

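The wrist view is in line with the box: the main is at (324,206), breakers 1–4 are at (325,182), (325,165), (325,148) and (326,130), the door is on the left (toward +x), and the fingertips are at (322,245).

```bash
cat > fit.py <<'E'
from h import *
from scipy.optimize import least_squares
T=np.load("T0.npy");im=cv2.imread("pics/w0.png");r0,c0=115,308
sub=im[r0:225,c0:340]
b,g,r=[sub[...,k].astype(int) for k in range(3)]
red=((r-g)>50).astype(np.uint8);dk=((sub.max(2)<75)).astype(np.uint8)
pts=[]
for m in(red,dk):
    n,l,s,ce=cv2.connectedComponentsWithStats(m)
    for k in range(1,n):
        if s[k][4]>25: pts.append((s[k].tolist(),ce[k]+[c0,r0]));print(s[k],ce[k]+[c0,r0],wz(T,ce[k]+[c0,r0],.065).round(4))
E
python3 fit.py; python3 - <<'E'
from h import *
im=cv2.imread("pics/w0.png");cv2.imwrite("pics/w0c.png",cv2.resize(im[20:270,200:440],None,fx=3.3,fy=2.4,interpolation=cv2.INTER_CUBIC))
E
```

```text
[12 84  3 14 31] [320.64516129 205.35483871] [ 0.5125 -0.168   0.065 ]
[18 87  4 14 45] [327.77777778 208.        ] [ 0.5059 -0.1632  0.065 ]
[12 12 11  6 51] [324.84313725 129.21568627] [ 0.4887 -0.2433  0.065 ]
[12 30 11  7 57] [324.8245614  147.52631579] [ 0.4932 -0.226   0.065 ]
[12 48 10  6 51] [325.         165.21568627] [ 0.4974 -0.2085  0.065 ]
[12 64 10  8 63] [324.73015873 182.20634921] [ 0.5021 -0.1913  0.065 ]
[ 8 82  3 17 34] [316.85294118 204.64705882] [ 0.5162 -0.1697  0.065 ]
```

View pics/w0c.png

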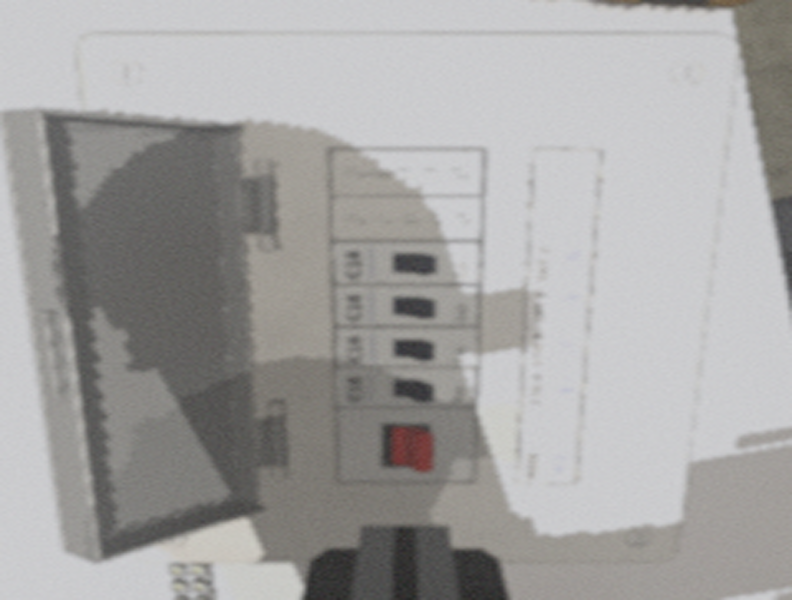

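Emit:
play_rows(increments="-0.22 0.205 0 0 1;-0.22 0.205 0.3 0 1;-0.22 0.205 0.6 0 1;-0.22 0.205 0.7 0 1;-0.22 0.205 0.7 0 1")

```text
clock: 4.35
tcp_pos: [0.4804, -0.1561, 0.1415]
tool_rot: [3.138, -0.001, -1.815]
ft_force: [0.5, -0.9, 0.3]
grip_width: 0.0
finger_force: 0.0
```

Emit:
play_rows(increments="0 0 0.2 0 1;0 0 0.36 0 1;0 0 0.425 0 1;0 0 0.425 0 1")

```text
clock: 4.75
tcp_pos: [0.4817, -0.1569, 0.0803]
tool_rot: [3.142, -0.001, -1.816]
ft_force: [0.8, -0.4, 0.6]
grip_width: 0.001
finger_force: 0.0
```

```bash
cat >> h.py <<'E'
O=np.array([.499,-.2178]);YB=-.2513
def bc(p):
    c,s=np.cos(YB),np.sin(YB);d=np.array(p)[:2]-O;return np.array([c*d[0]+s*d[1],-s*d[0]+c*d[1]])*1e3
E
python3 - <<'E'
from h import *
T=wpose();s=robot.get_state();print(bc(s["tcp_pos"]),s["tcp_pos"],s["ft_force"])
im=robot.snapshot("wrist");cv2.imwrite("pics/w1.png",im[60:400,160:520])
E
```

```text
[-31.94958438  54.7191136 ] [ 0.48166059 -0.15685492  0.08027899] [ 0.81082722 -0.36242855  0.62567093]
```

View pics/w1.png

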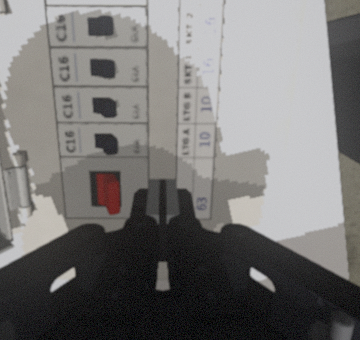

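The fingertip stands just right of the red lever (crop (120,190)), with a gap of about 7 mm. It overlaps only the main.

Emit:
play_rows(increments="0 -0.03 0.007 0 1;0 -0.06 0.007 0 1;0 -0.08 0.007 0 1;0 -0.1 0.007 0 1;0 -0.12 0.007 0 1")

```text
clock: 5.3
tcp_pos: [0.5007, -0.1615, 0.0818]
tool_rot: [-3.137, -0.0, -1.816]
ft_force: [0.4, 0.9, 7.2]
grip_width: 0.002
finger_force: 3.7
```

```bash
python3 - <<'E'
from h import *
s=robot.get_state();print(bc(s["tcp_pos"]),s["tcp_pos"],s["ft_force"])
im=robot.snapshot("wrist");cv2.imwrite("pics/w2.png",im[60:320,160:520])
E
```

```text
[-12.29755673  54.92817675] [ 0.50074733 -0.16153917  0.08179872] [0.40174575 0.85118884 7.230584  ]
```

View pics/w2.png

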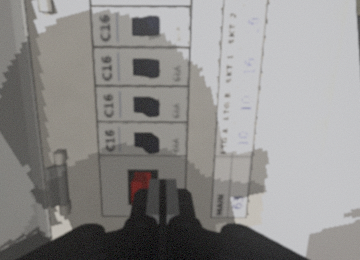

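The lever still leans off and the upward force is about 7 N, so the tip is riding up on the lever. I'll back off and find the cover height by touch, so I can push lower.

Emit:
play_rows(increments="0 0.06 0 0 1;0 0.12 0 0 1;0 0.12 0 0 1;0 0.12 0.01 0 1;0 0.12 0.01 0 1")

```text
clock: 5.85
tcp_pos: [0.4811, -0.1567, 0.0766]
tool_rot: [3.141, -0.0, -1.817]
ft_force: [0.2, 0.2, 0.4]
grip_width: -0.001
finger_force: 0.0
```

Emit:
play_rows(increments="0 0 0.01 0 1;0 0 0.01 0 1;0 0 0.01 0 1")

```text
clock: 6.15
tcp_pos: [0.4813, -0.1567, 0.0753]
tool_rot: [3.141, -0.0, -1.817]
ft_force: [-0.2, 0.3, -0.0]
grip_width: -0.003
finger_force: 0.0
```

Emit:
play_rows(increments="0 0 0.007 0 1;0 0 0.014 0 1;0 0 0.014 0 1")

```text
clock: 6.45
tcp_pos: [0.4815, -0.1568, 0.0744]
tool_rot: [-3.141, -0.0, -1.817]
ft_force: [-2.6, 1.3, 6.1]
grip_width: -0.001
finger_force: 2.8
```

Cover touched at TCP z 0.0744, so the tips are as specified. I'll rise about 1.5 mm and push.

Emit:
play_rows(increments="0 0 -0.015 0 1;0 -0.04 -0.015 0 1;0 -0.07 -0.015 0 1;0 -0.09 -0.015 0 1;0 -0.1 -0.015 0 1")

```text
clock: 6.95
tcp_pos: [0.4965, -0.1605, 0.0758]
tool_rot: [-3.141, -0.0, -1.817]
ft_force: [-0.0, -0.4, -1.1]
grip_width: 0.002
finger_force: 0.0
```

Emit:
play_rows(increments="0 -0.02 0 0 1;0 -0.02 0 0 1")

```text
clock: 7.15
tcp_pos: [0.4992, -0.1613, 0.0756]
tool_rot: [-3.141, -0.0, -1.817]
ft_force: [-0.1, -0.7, 1.1]
grip_width: 0.005
finger_force: 0.7
```

Emit:
play_rows(increments="0 -0.02 0 0 1;0 -0.02 0 0 1")

```text
clock: 7.35
tcp_pos: [0.5011, -0.1618, 0.0756]
tool_rot: [3.14, -0.0, -1.817]
ft_force: [-4.1, 1.2, 4.7]
grip_width: -0.005
finger_force: 4.3
```

```bash
python3 - <<'E'
from h import *
s=robot.get_state();print(bc(s["tcp_pos"]),s["tcp_pos"],s["ft_force"])
im=robot.snapshot("wrist");cv2.imwrite("pics/w3.png",cv2.resize(im[200:300,240:400],None,fx=5,fy=5,interpolation=cv2.INTER_CUBIC))
E
```

```text
[-11.86351233  54.75684942] [ 0.50112514 -0.16181304  0.0755798 ] [-4.12960862  1.16709311  4.70044486]
```

View pics/w3.png

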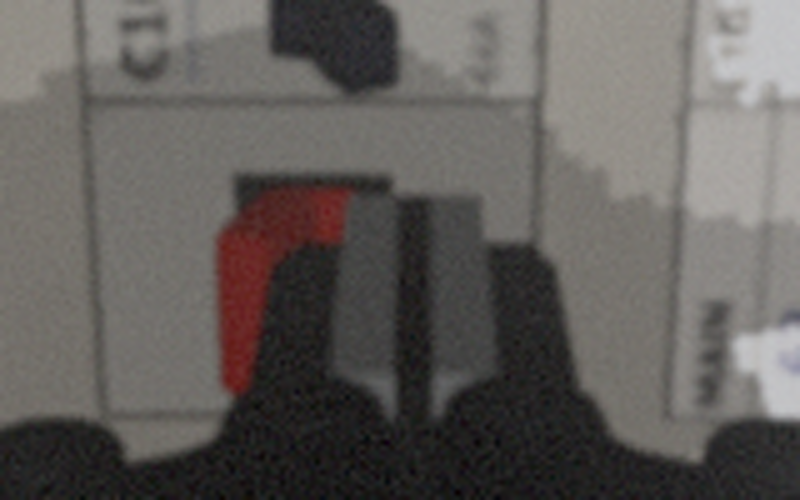

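The lever now leans left (its tip is at crop (235,380)), so the main has snapped on. I'll retreat, lift and move toward breaker 4.

Emit:
play_rows(increments="0 0.07 0 0 1;0 0.14 0 0 1;0 0.14 -0.25 0 1;0.25 0.14 -0.25 0 1;0.57 0.14 -0.25 0 1")

```text
clock: 7.9
tcp_pos: [0.4607, -0.2391, 0.1145]
tool_rot: [-3.138, 0.001, -1.813]
ft_force: [1.0, -0.3, -1.7]
grip_width: -0.001
finger_force: 0.0
```

Emit:
play_rows(increments="0 0 0 0 1;0 0 0 0 1")

```text
clock: 8.1
tcp_pos: [0.4594, -0.2401, 0.1128]
tool_rot: [3.141, 0.0, -1.819]
ft_force: [0.5, 0.9, 0.0]
grip_width: 0.001
finger_force: 0.0
```

```bash
python3 - <<'E'
from h import *
s=robot.get_state();print(bc(s["tcp_pos"]),s["tcp_pos"],s["ft_force"])
im=robot.snapshot("wrist");
t=robot.snapshot("top");cv2.imwrite("pics/w4.png",np.hstack([cv2.resize(im[60:360,200:440],(400,500)),cv2.resize(t[190:280,300:420],(400,500),interpolation=cv2.INTER_CUBIC)]))
E
```

```text
[-32.8106824  -31.47220459] [ 0.45939392 -0.24012485  0.11276382] [0.45279684 0.88129477 0.0350923 ]
```

View pics/w4.png

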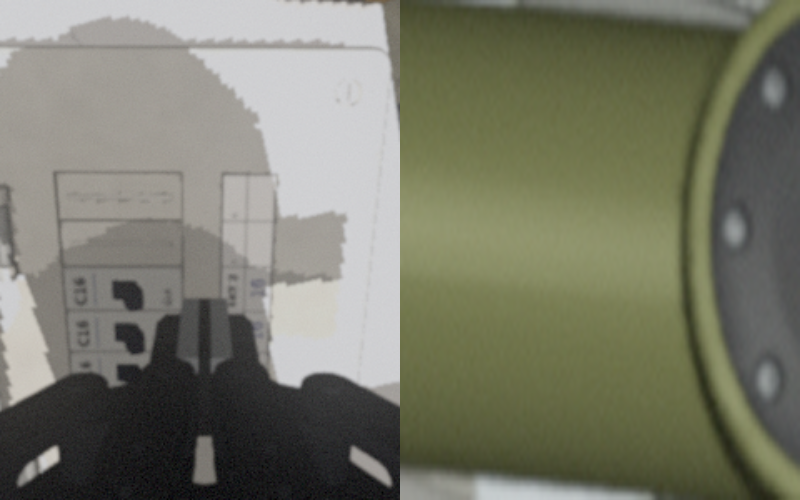

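Breakers 4 and 3 are off, at crop (127,295) and (128,338). Next I'll check breaker 4's position relative to the finger.

```bash
python3 - <<'E'
from h import *
T=wpose()
print(bc(wz(T,(276.2,237),.066)),"expect -4.5,-27")
print(wproj(T,[[*(O+np.array([[np.cos(YB),-np.sin(YB)],[np.sin(YB),np.cos(YB)]])@[-.0063,y]),.07] for y in(-.031,-.023,-.013,-.005)]))
s=robot.get_state()["tcp_pos"]
print(wproj(T,[[*(O+np.array([[np.cos(YB),-np.sin(YB)],[np.sin(YB),np.cos(YB)]])@(bc(s)/1e3+[0,y])),s[2]-.017] for y in(-.011,-.004,.011)]))
E
```

```text
[ -4.12500168 -26.78896613] expect -4.5,-27
[[278.62164471 233.2765716 ]
 [279.11308943 245.58845445]
 [279.71008434 260.5446257 ]
 [280.17438821 272.17656426]]
[[322.81268466 235.54720645]
 [322.73952531 248.23571418]
 [322.58905378 274.33297887]]
```

Emit:
play_rows(increments="0.01 0 0.15 0 1;0.01 0 0.247 0 1;0.01 0 0.247 0 1")

```text
clock: 8.5
tcp_pos: [0.4601, -0.2402, 0.0753]
tool_rot: [3.141, -0.001, -1.815]
ft_force: [0.5, -0.3, 0.4]
grip_width: -0.0
finger_force: 0.0
```

Emit:
play_rows(increments="0 -0.05 0 0 1;0 -0.09 0 0 1;0 -0.11 0 0 1;0 -0.125 0 0 1;0 -0.135 0 0 1")

```text
clock: 9.0
tcp_pos: [0.4796, -0.2458, 0.0756]
tool_rot: [3.14, 0.0, -1.817]
ft_force: [-2.9, 3.0, 3.2]
grip_width: -0.002
finger_force: 2.7
```

Emit:
play_rows(increments="0 -0.01 0 0 1;0 -0.013 0 0 1")

```text
clock: 9.2
tcp_pos: [0.4798, -0.2459, 0.0756]
tool_rot: [3.136, 0.0, -1.817]
ft_force: [-9.1, 5.3, 6.0]
grip_width: 0.001
finger_force: 5.8
```

```bash
python3 - <<'E'
from h import *
s=robot.get_state();print(bc(s["tcp_pos"]),s["tcp_pos"],s["ft_force"])
im=robot.snapshot("wrist");cv2.imwrite("pics/w5.png",cv2.resize(im[200:300,240:400],None,fx=5,fy=5,interpolation=cv2.INTER_CUBIC))
E
```

```text
[-11.5642822  -31.99750377] [ 0.47984235 -0.24591685  0.07559461] [-9.07720378  5.28415081  5.97673747]
```

View pics/w5.png

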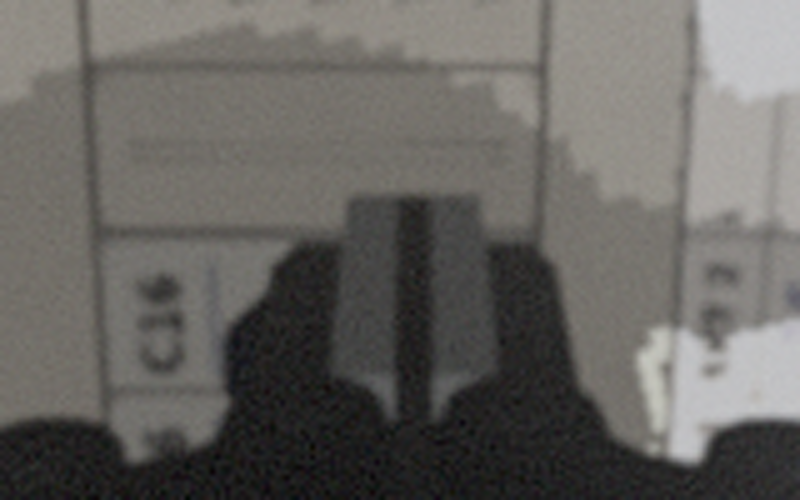

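Breaker 4 is pushed onto its stop at about 10 N. I'll retract, then lift to a viewing pose to check all the levers numerically, since the picture budget is used up.

Emit:
play_rows(increments="0 0.07 0 0 1;0 0.12 0 0 1;0 0.12 -0.3 0 1;0 0.12 -0.6 0 1;0 0.12 -0.9 0 1")

```text
clock: 9.75
tcp_pos: [0.4635, -0.2421, 0.2129]
tool_rot: [-3.141, -0.0, -1.817]
ft_force: [0.1, -0.3, 1.6]
grip_width: -0.003
finger_force: 0.0
```

Emit:
play_rows(increments="-0.2 0 -0.15 0 1;-0.41 -0.1 -0.25 0 1;-0.41 -0.15 -0.25 0 1;-0.41 -0.15 -0.25 0 1")

```text
clock: 10.15
tcp_pos: [0.5014, -0.1874, 0.2484]
tool_rot: [-3.141, 0.0, -1.816]
ft_force: [0.2, -0.4, -0.8]
grip_width: 0.002
finger_force: 0.0
```

```bash
python3 - <<'E'
from h import *
T=wpose();print(bc(robot.get_state()["tcp_pos"]),T[:3,3]);im=robot.snapshot("wrist");cv2.imwrite("w6.png",im)
Rb=np.array([[np.cos(YB),-np.sin(YB)],[np.sin(YB),np.cos(YB)]])
W=lambda x,y,z:[*(O+Rb@[x,y]),z]
for n,y in zip(("main","b1","b2","b3","b4"),(.054,.027,.009,-.009,-.027)):
    # sample a patch of the plane z=.066, axis aligned with the box, 1 mm grid
    xs=np.arange(-.02,.021,.001);ys=np.arange(y-.004,y+.005,.001)
    uv=wproj(T,[W(x,yy,.066) for yy in ys for x in xs]).astype(np.float32).reshape(len(ys),len(xs),2)
    p=cv2.remap(im,uv[...,0],uv[...,1],cv2.INTER_LINEAR).astype(int)
    m=(p[...,2]-p[...,1]>50) if n=="main" else p.max(2)<75
    print(n,m.sum(),"x mean",round(float((xs*m).sum()/max(m.sum(),1)*1e3),1),"".join(str(min(9,v)) for v in m.sum(0)))
E
```

```text
[-5.28125724 30.0233787 ] [ 0.48358704 -0.25896267  0.37236315]
main 57 x mean 1.6 00000000000000009930001999800000000000000
b1 60 x mean -3.6 00000000000056767766640000000000000000000
b2 49 x mean -4.0 00000000000055666555510000000000000000000
b3 45 x mean -3.8 00000000000045555555510000000000000000000
b4 44 x mean 1.1 00000000000000000455555555000000000000000
```

Main and breaker 4 are on, breakers 1–3 are off, and the box has not moved. Now I'll go over and behind the open door.

Emit:
play_rows(increments="0.2 -0.3 0 0 1;0.2 -0.6 0 0 1;0.2 -0.83 0 0 1;0.2 -0.83 0 0 1")

```text
clock: 10.6
tcp_pos: [0.6156, -0.2488, 0.2428]
tool_rot: [3.134, -0.001, -1.819]
ft_force: [-0.5, 1.3, -1.8]
grip_width: 0.001
finger_force: 0.0
```

Emit:
play_rows(increments="0 0 0.3 0 1;0 0 0.6 0 1;0 0 0.85 0 1;0 0 0.88 0 1;0 0 0.88 0 1")

```text
clock: 11.1
tcp_pos: [0.6134, -0.248, 0.1166]
tool_rot: [3.14, -0.001, -1.818]
ft_force: [-0.3, -0.2, 1.7]
grip_width: 0.003
finger_force: 0.0
```

Emit:
play_rows(increments="0 0.1 0 0 1;0 0.2 0 0 1;0 0.3 0 0 1;0 0.4 0 0 1;0 0.45 0 0 1")

```text
clock: 11.6
tcp_pos: [0.5495, -0.2314, 0.1208]
tool_rot: [-3.136, -0.0, -1.817]
ft_force: [0.3, -1.0, 1.1]
grip_width: 0.002
finger_force: 0.1
```

Emit:
play_rows(increments="0 0.07 0 0 1;0 0.14 0 0 1;0 0.2 0 0 1;0 0.26 0 0 1;0 0.3 0 0 1")

```text
clock: 12.1
tcp_pos: [0.5046, -0.2198, 0.1167]
tool_rot: [3.142, -0.0, -1.817]
ft_force: [0.4, -0.4, -0.1]
grip_width: -0.001
finger_force: 0.0
```

```bash
python3 - <<'E'
from h import *
print(bc(robot.get_state()["tcp_pos"]));im=robot.snapshot("side");cv2.imwrite("s2.png",im)
o=cv2.imread("pics/side0.png")
for d in robot.silhouettes("board_door","side")[:3]:print(round(d["score"],2),np.round(d["box"]),d["mask"].sum())
E
```

```text
[ 5.89632382 -0.56523563]
0.97 [273. 204. 324. 243.] 1530
```

Emit:
play_rows(increments="0 0 -0.3 0 1;0 0.3 -0.6 0 1;0 0.6 -0.7 0 1;0 0.6 -0.7 0 1;0 0.6 -0.7 0 1")

```text
clock: 12.7
tcp_pos: [0.4179, -0.1979, 0.2235]
tool_rot: [-3.137, 0.001, -1.817]
ft_force: [0.1, -0.9, -0.3]
grip_width: -0.001
finger_force: 0.0
```

```bash
python3 - <<'E'
from h import *
Rb=np.array([[np.cos(YB),-np.sin(YB)],[np.sin(YB),np.cos(YB)]])
def door(a):  # outer face: hinge at x 42, z 63; outer face ~13 mm above the hinge when shut
    P=[]
    for y in(-.08,.08):
        for r,h in((0,.013),(.076,.013),(.076,-.004),(0,-.004)):
            x=.042-r*np.cos(a)+h*np.sin(a);z=.063+r*np.sin(a)+h*np.cos(a);P.append([*(O+Rb@[x,y]),z])
    return np.array(P)
for c in("side","top"):
    im=robot.snapshot(c);cv2.imwrite(f"{c}3.png",im)
    for d in robot.silhouettes("board_door",c)[:2]:
        m=d["mask"];print(c,round(d["score"],2),np.round(d["box"]),m.sum())
    for a in(0,.1,.2,.4):
        p=proj(c,door(a));print(a,p.min(0).round(),p.max(0).round())
print(robot.get_state()["tcp_pos"],robot.get_state()["ft_force"])
E
```

```text
side 0.6 [271. 203. 326. 243.] 1568
0 [272. 201.] [326. 244.]
0.1 [272. 198.] [326. 244.]
0.2 [272. 194.] [327. 244.]
0.4 [274. 188.] [328. 244.]
top 0.72 [329. 205. 385. 228.] 625
0 [321. 202.] [419. 264.]
0.1 [321. 201.] [419. 264.]
0.2 [321. 201.] [419. 264.]
0.4 [322. 200.] [419. 261.]
[ 0.41831082 -0.19797396  0.2199987 ] [ 0.6314813  -0.22427898 -0.84575297]
```

The side silhouette fits a door angle of 0. As a check I'll touch the free edge lightly and read its height.

Emit:
play_rows(increments="0 -0.33 0 0 1;0 -0.38 0 0 1;0 -0.38 0.3 0 1;0 -0.38 0.6 0 1;0 -0.38 0.76 0 1")

```text
clock: 13.4
tcp_pos: [0.4716, -0.2115, 0.1016]
tool_rot: [3.133, -0.0, -1.818]
ft_force: [0.2, -0.1, -0.1]
grip_width: 0.003
finger_force: 0.0
```

Emit:
play_rows(increments="0 0 0.02 0 1;0 0 0.04 0 1;0 0 0.05 0 1;0 0 0.06 0 1")

```text
clock: 13.8
tcp_pos: [0.4743, -0.2121, 0.1002]
tool_rot: [-3.139, 0.0, -1.817]
ft_force: [-0.4, -0.2, -0.2]
grip_width: -0.0
finger_force: 0.0
```

Emit:
play_rows(increments="0 0 0.01 0 1;0 0 0.02 0 1;0 0 0.03 0 1;0 0 0.03 0 1")

```text
clock: 14.2
tcp_pos: [0.4732, -0.2119, 0.094]
tool_rot: [3.142, -0.0, -1.817]
ft_force: [-0.9, 0.4, 0.4]
grip_width: -0.001
finger_force: 0.0
```

Emit:
play_rows(increments="0 0 0.01 0 1;0 0 0.02 0 1;0 0 0.02 0 1")

```text
clock: 14.5
tcp_pos: [0.4735, -0.212, 0.093]
tool_rot: [-3.141, -0.001, -1.816]
ft_force: [-4.7, 3.1, 9.4]
grip_width: -0.001
finger_force: 4.8
```

The contact height is 76 mm, so the door is shut. I'll lift clear and hand in.

Emit:
play_rows(increments="0 0 -0.3 0 1;0 0 -0.6 0 1;0 0 -0.9 0 1;0 0 -0.9 0 1;0 0 -0.9 0 1")

```text
clock: 15.0
tcp_pos: [0.4738, -0.2118, 0.2272]
tool_rot: [-3.139, 0.001, -1.817]
ft_force: [0.0, 0.4, -0.8]
grip_width: 0.002
finger_force: 0.0
```

```bash
python3 - <<'E'
from h import *
robot.snapshot("side")
for d in robot.silhouettes("board_door","side")[:1]:print(round(d["score"],2),np.round(d["box"]))
print(robot.get_state()["tcp_pos"],robot.finish_job())
E
```

```text
0.86 [272. 204. 325. 243.]
the job is handed in; nothing more can be done
[ 0.47291641 -0.21162779  0.22468681] None
```

The main switch and then breaker 4 were flipped on, breakers 1–3 were left off, the door is shut (touch-checked at 76 mm), and the job was handed in at about 15 s; no verdict came back.

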